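Pack a gift crate: seat the divider, then bed three gable cartons in an interlocking layer

TASK

Make up the gift crate: seat the blue wooden divider flat and fully home in the crate, its notched corner over the yellow key block. Then put the two green cartons side by side in the twin bays (either one in either bay), and last the red carton across the end bay, each standing upright, flat on the divider's board and square. Set everything down gently rather than dropping it, and leave the jars and the price gun where they are.

Things in the scene. Friction and masses are not known exactly. Their poses are not given: they have to be found in the camera images.
- crate: shallow open crate of pale wood, fixed to the counter. Outside 224 mm (own x) x 154 mm (own y) x 32 mm high; rim walls 10 mm thick, floor 8 mm thick, so the pocket is 204 x 134 mm and 24 mm deep. A yellow key block 28 x 28 mm, 8 mm high, fills the floor's +x +y corner. Origin: centre of the underside, z up.
- divider: blue wooden divider, 0.3 kg; board 200 (own x) x 130 (own y) x 8 mm, its +x +y corner notched 32 x 32 mm, with an upright T fence 10 mm thick, top 50 mm above the underside. Stem along own x at y = 0 from x = -100 to 30 mm (pinch it at x = 0, its balance point); bar along own y at x = 35 mm, full width. Origin: underside centre. Seated, its axes match the crate's, 8 mm up, 2 mm play a side.
- divider_bar (a point): point on the top of the divider's fence, at the middle of the T's bar (x = 35, y = 0, z = 50 mm in the divider's frame).
- bay_left (a point): centre of the first twin bay of the finished crate, at the level of the seated divider's upper face (x = -36, y = +36, z = 16 mm in the crate's frame). The bay is 132 mm along the crate's x, 62 mm along its y; a carton's origin goes here, its length along the crate's x.
- bay_right (a point): centre of the second twin bay, same size (x = -36, y = -36, z = 16 mm in the crate's frame).
- bay_end (a point): centre of the end bay beyond the T's bar (x = +71, y = 0, z = 16 mm in the crate's frame). The bay is 62 mm along the crate's x, 134 mm along its y; the red carton's origin goes here, its length along the crate's y.
- carton_green_a: stiff gable-topped gift carton, green with cream labels, 0.35 kg. Body 124 (own x) x 54 (own y) x 50 mm high, then a sloping roof to 64 mm, then an upright carrying ridge 100 mm long (own x), 10 mm thick (own y), from 64 to 94 mm high: pinch it there. Origin: centre of the underside; both ends alike. 
- carton_green_b: stiff gable-topped gift carton, green with cream labels, 0.35 kg. Body 124 (own x) x 54 (own y) x 50 mm high, then a sloping roof to 64 mm, then an upright carrying ridge 100 mm long (own x), 10 mm thick (own y), from 64 to 94 mm high: pinch it there. Origin: centre of the underside; both ends alike. Same as the other green one.
- carton_red: stiff gable-topped gift carton, red with cream labels, 0.35 kg. Body 124 (own x) x 54 (own y) x 50 mm high, then a sloping roof to 64 mm, then an upright carrying ridge 100 mm long (own x), 10 mm thick (own y), from 64 to 94 mm high: pinch it there. Origin: centre of the underside; both ends alike. Same size as the green ones.
- honey_jar: amber glass jar with a brass lid, 72 mm across, 95 mm high; bystander. Origin: centre of the underside.
- pickle_jar: green glass jar with a white lid, 72 mm across, 105 mm high; bystander. Origin: centre of the underside.
- price_gun: red price-label gun with a black handle, lying on its side, about 180 x 190 mm, 46 mm high; bystander. Origin: on the counter near its steel nose, the gun reaching away along own x and its handle along own -y.
Not all that is in view belongs to the job. Leave any purple or turquoise look-alike of the divider alone.

How it is judged (in metres and radians):
On the way, in this order (a step that is already met when the one before it is completed fails the run):
1. the divider lies flat and fully home in the crate, notch over the key block, let go (z of divider in the frame of crate between 0.0055 and 0.0105 m and horizontal distance between divider and crate below 0.005 m and angle between divider's own z axis and vertical below 0.025 rad and angle between the x axis of divider and the x axis of crate, either way round below 0.045 rad and x of divider_bar in the frame of crate above 0.02 m and contact force between the fingers and divider below 0.3 N), for 0.2 s.
2. the two green cartons stand in the twin bays, flat on the board and square, let go (z of divider in the frame of crate between 0.0055 and 0.0105 m and horizontal distance between divider and crate below 0.005 m and angle between divider's own z axis and vertical below 0.025 rad and angle between the x axis of divider and the x axis of crate, either way round below 0.045 rad and x of divider_bar in the frame of crate above 0.02 m and ((horizontal distance between carton_green_a and bay_left below 0.01 m and z of carton_green_a in the frame of crate between 0.0125 and 0.0195 m and angle between each of carton_green_a, carton_green_b's own z axis and vertical below 0.04 rad and angle between the x axis of each of carton_green_a, carton_green_b and the x axis of crate, either way round below 0.085 rad and horizontal distance between carton_green_b and bay_right below 0.01 m and z of carton_green_b in the frame of crate between 0.0125 and 0.0195 m) or (horizontal distance between carton_green_b and bay_left below 0.01 m and z of carton_green_b in the frame of crate between 0.0125 and 0.0195 m and angle between each of carton_green_b, carton_green_a's own z axis and vertical below 0.04 rad and angle between the x axis of each of carton_green_b, carton_green_a and the x axis of crate, either way round below 0.085 rad and horizontal distance between carton_green_a and bay_right below 0.01 m and z of carton_green_a in the frame of crate between 0.0125 and 0.0195 m)) and contact force between the fingers and carton_green_a below 0.3 N and contact force between the fingers and carton_green_b below 0.3 N), for 0.2 s.
3. last, the red carton stands across the end bay, flat on the board and square, let go (z of divider in the frame of crate between 0.0055 and 0.0105 m and horizontal distance between divider and crate below 0.005 m and angle between divider's own z axis and vertical below 0.025 rad and angle between the x axis of divider and the x axis of crate, either way round below 0.045 rad and x of divider_bar in the frame of crate above 0.02 m and ((horizontal distance between carton_green_a and bay_left below 0.01 m and z of carton_green_a in the frame of crate between 0.0125 and 0.0195 m and angle between each of carton_green_a, carton_green_b's own z axis and vertical below 0.04 rad and angle between the x axis of each of carton_green_a, carton_green_b and the x axis of crate, either way round below 0.085 rad and horizontal distance between carton_green_b and bay_right below 0.01 m and z of carton_green_b in the frame of crate between 0.0125 and 0.0195 m) or (horizontal distance between carton_green_b and bay_left below 0.01 m and z of carton_green_b in the frame of crate between 0.0125 and 0.0195 m and angle between each of carton_green_b, carton_green_a's own z axis and vertical below 0.04 rad and angle between the x axis of each of carton_green_b, carton_green_a and the x axis of crate, either way round below 0.085 rad and horizontal distance between carton_green_a and bay_right below 0.01 m and z of carton_green_a in the frame of crate between 0.0125 and 0.0195 m)) and horizontal distance between carton_red and bay_end below 0.01 m and z of carton_red in the frame of crate between 0.0125 and 0.0195 m and angle between carton_red's own z axis and vertical below 0.04 rad and angle between the x axis of carton_red and the y axis of crate, either way round below 0.085 rad and contact force between the fingers and carton_red below 0.3 N), for 0.2 s.
At the end, for the whole second after the job is handed in: Divider on the crate floor (2.5 mm), 5 mm centred, level 0.025, in line 0.045 rad, right way round; a green carton in each twin bay, red across the end bay: each within 10 mm of its bay centre and 3.5 mm of the board, upright 0.04, square 0.085 rad; all released, at rest (all of step 3 and linear speed of each of divider, carton_green_a, carton_green_b, carton_red below 0.02 m/s and angular speed of each of divider, carton_green_a, carton_green_b, carton_red below 0.1 rad/s and contact force between the fingers and divider below 0.3 N and contact force between the fingers and carton_green_a below 0.3 N and contact force between the fingers and carton_green_b below 0.3 N); the robot touches nothing.
It fails at once if the honey jar is moved more than 25 mm or tipped over (distance of honey_jar from where it was at the start of the episode above 0.025 m or angle between honey_jar's own z axis and vertical above 0.4 rad).
It fails at once if the pickle jar is moved more than 25 mm or tipped over (distance of pickle_jar from where it was at the start of the episode above 0.025 m or angle between pickle_jar's own z axis and vertical above 0.4 rad).
It fails at once if the price gun is moved more than 25 mm or tipped over (distance of price_gun from where it was at the start of the episode above 0.025 m or angle between price_gun's own z axis and vertical above 0.4 rad).
It fails at once if a carton or the divider is dropped: falls free of the fingers from more than about 15 mm ((linear speed of divider above 0.55 m/s and contact force between the fingers and divider below 0.1 N) or (linear speed of carton_green_a above 0.55 m/s and contact force between the fingers and carton_green_a below 0.1 N) or (linear speed of carton_green_b above 0.55 m/s and contact force between the fingers and carton_green_b below 0.1 N) or (linear speed of carton_red above 0.55 m/s and contact force between the fingers and carton_red below 0.1 N)).
It also fails if it takes over 72 s, if anything falls off the work surface, if the arm or the gripper's body presses on something with over 40 N, if the wrist force passes 120 N, or if a joint passes its speed limit or range.

ROBOT

A 7-joint arm with a two-finger parallel gripper is mounted at the origin on the work surface. World frame = base frame: x ahead of the robot, y to its left, z up, the work surface at z = 0. Lengths are in m, angles in degrees, forces in N, time in s.
With the tool pointing down it reaches from about 0.425 to 0.875 m from the base axis. Payload 4.7 kg.
Tool frame: the origin (TCP) lies midway between the tips of the shut fingers; the grasp point (between the pads) lies 19 mm behind it; z points along the fingers, y is the direction in which the jaws open and shut (so a half turn about z gives the same grasp; the last joint's range is limited). The gripper opens to 87 mm and grips with 3 to 60 N. Pads are 19 mm wide; open, the fingers measure 117 mm over their backs; the gripper's body (75 mm by 190 mm) begins 51 mm behind the grasp point.
Start: joints at [69.907, 18.392, -4.016, 83.108, 1.295, 78.541, -3.26], TCP at [0.232, -0.607, 0.223] pointing down, gripper open.
Joint ranges: [-163.93, 163.93], [-17.29, 119.83], [-79.2, 71.16], [3.27, 140.29], [-89.18, 269.18], [5.43, 117.66], [-154.24, 154.24]. Speed limits (degrees/s): [147.25, 147.25, 180, 180, 180, 180, 180].

INTERFACE

Orientations are given as [roll, pitch, yaw] about the fixed x, y, z axes, in that order (R = Rz(yaw) Ry(pitch) Rx(roll)).
In Python, from cell import env gives the robot as it stands.
- The arm moves only by the tool apply_moves, never from a script. Its argument "targets" is a list of rows, each a list of 2 entries, a list of its own where there are three numbers: the shift along the world's x, y, z in mm, then the turn, a rotation vector about the world's x, y, z in rad. A call has 1 to 8 rows; each row is the pose to reach, as a shift and turn from the pose commanded when the call began; what a row does not reach only later rows make up. A row lasts 1/10 s, in which the tool goes at most 50 mm and 8.59 degrees, less where a joint would pass 70% of its speed; a pose out of reach is approached as far as the arm can. A call with a gripper value outside its range is refused whole. "hand" is the finger opening in mm, from 0 to 87, set as the call begins (left out, the last holds). The fingers move at their own pace and stop on an object; "squeeze" is the grip in N (left out, the last holds). Time passes only in rows, so rows that repeat a pose let the fingers close. It gives the time, the measured TCP pose, the force and the opening at its end, in the units of the state.
- env.get_obs(): the state, without advancing time (a new reading comes with each control period).
- env.read_camera(name): name is "scene" or "top" or "wrist"; returns a dict with "image" (400x640x3 uint8, red, green, blue), "camera_matrix" (3x3 intrinsics, pixels), "k1" (the pictures are not rectified: a ray, as slopes to the right and down, at radius r is drawn at 1 + k1 r^2 times it, then the intrinsics apply), "camera_from_world" (4x4, takes a point from world to camera coordinates); the wrist camera has in their place "mount" (4x4, takes a point from camera to tool coordinates, whose origin is the TCP and whose axes are the flange's). Camera axes: x right, y down, z forward; pixel columns grow to the right and rows downward; lengths in m; the calibration is good to about 2 mm. A picture is of the moment at which its call begins: read the wrist's pose just before it. There is no depth.
- env.sign_off(): hands the job in, once; it reports no verdict.
Trained networks look in a picture, given as the dict that the camera call returned (one of the last four; its "shot" number tells which), for a name from the list of things; names that differ only in an ending like _2 or _b are one class to them, and where a whole thing is asked for, a point or a joint stands for the part that bears it (a point fixed in the world has none). Each returns a list of dicts, best first, with "conf" (0 to 1); they miss things now and then, are a little off and sometimes report something else, mostly with a low value. They report only what shows in the picture. A call takes as long as a camera call. They do not tell look-alikes from the thing itself.
- env.regions_of(picture, target): "region" (400x640 bool, what is visible of it) and "rect" ([left, top, right, bottom] in pixels, round what is visible of it).
The state is a dict: "time_s": time; "qpos": joint angles; "joint_velocities": joint speeds; "effort": joint torques, N m; "tool_pos": TCP position; "tool_rot": TCP orientation; "force": force on the tool from outside, world axes, zero at the start; "wrist_torque": the same for the moment, N m; "grip_width": finger opening in m.
Only numpy, scipy, OpenCV 4.12 (cv2) and the standard library are available. Lean on these libraries where they do the work, as an engineer would, in place of code of your own. Each camera call takes 0.05 s, during which the arm holds its last target. There are 200 camera calls.

## Working session

There is one attempt and no reset: what is moved stays moved. The work goes in short steps, Python scripts to look and compute and a tool call to move; the robot and the scene stay as the last step left them, time stands still between calls to the robot, and variables do not carry over. Pictures are saved under pics/ and viewed, about 8 in all and at most 12, crops included, and the job is handed in when it is done.

Besides the shell and the picture viewer there is one more tool, called after "Request:" in YAML: its name, and indented under it one key for each argument. apply_moves: Moves the arm, as the interface text tells. Its arguments: {"type":"object","properties":{"targets":{"type":"array","items":{"type":"array"}},"hand":{"type":"number"},"squeeze":{"type":"number"}},"required":["targets"]}

```bash
ls; mkdir -p pics; cat > h.py <<'E'
import numpy as np, cv2
from cell import env
def shot(name,fn=None):
    p=env.read_camera(name)
    if fn: cv2.imwrite('pics/'+fn,cv2.cvtColor(p['image'],cv2.COLOR_RGB2BGR))
    return p
E
python3 - <<'E'
from h import *
o=env.get_obs();print(o)
im=[]
for n in('scene','top'):
    p=shot(n,n+'0.png');print(n,p['camera_matrix'].tolist(),p['k1'],p['camera_from_world'].round(4).tolist())
    for t in['crate','divider','carton_green_a','carton_red','honey_jar','pickle_jar','price_gun']:
        print(t,[(round(r['conf'],2),r['rect'],int(r['region'].sum())) for r in env.regions_of(p,t)])
E
```

```text
pics
{'time_s': 0.0, 'qpos': array([69.90824674, 18.43846666, -4.0163234 , 83.17598874,  1.29658054,
       78.54015604, -3.25939599]), 'joint_velocities': array([-0.04309838,  0.01018172,  0.00246589,  0.04325119,  0.01923293,
        0.01909778, -0.07478423]), 'effort': array([-2.88895499e-04, -4.91295254e+01, -4.04369496e-01, -3.12530100e+01,
       -6.40480220e-02,  4.38670255e-02,  2.12813875e-04]), 'tool_pos': array([ 0.23162732, -0.6067311 ,  0.22145883]), 'tool_rot': array([-1.79890724e+02,  7.08697337e-03,  2.09032047e+01]), 'force': array([-0.92809778, -0.38423949,  1.05121673]), 'wrist_torque': array([ 0.00098144, -0.00277862, -0.0110035 ]), 'grip_width': 0.08723818869166697}
scene [[471.4817495097805, 0.0, 316.3397656794145], [0.0, 471.4817495097805, 196.65178016625848], [0.0, 0.0, 1.0]] 0.024431887200986466 [[-0.2646, 0.9643, -0.0101, 0.2294], [0.7234, 0.1916, -0.6633, -0.2958], [-0.6377, -0.1829, -0.7482, 1.83], [0.0, 0.0, 0.0, 1.0]]
crate [(0.62, [363.5, 194.7, 417.8, 262.7], 3152)]
divider [(0.92, [430.4, 136.1, 469.0, 189.2], 1560), (0.9, [136.5, 168.3, 205.1, 220.1]
[... 493 characters left out ...]
3.82729226483244], [0.0, 0.0, 1.0]] 9.411581351159903e-05 [[-0.0055, -1.0, 0.0058, -0.091], [-0.9897, 0.0046, -0.1432, 0.4745], [0.1432, -0.0065, -0.9897, 1.5753], [0.0, 0.0, 0.0, 1.0]]
crate [(0.69, [232.0, 152.8, 277.8, 215.8], 2514)]
divider [(0.91, [189.2, 246.2, 229.0, 306.3], 2045), (0.65, [362.0, 225.2, 403.4, 284.5], 2039), (0.64, [315.3, 150.8, 353.0, 206.6], 1829), (0.58, [425.0, 146.1, 486.1, 198.8], 1795)]
carton_green_a [(0.84, [385.2, 174.3, 403.1, 215.4], 639), (0.63, [185.7, 193.6, 205.0, 230.3], 676)]
carton_red [(0.89, [175.8, 148.3, 196.4, 187.0], 634)]
honey_jar []
pickle_jar [(0.85, [197.9, 117.2, 219.5, 144.1], 437)]
price_gun [(0.91, [364.2, 85.9, 411.6, 137.8], 1269)]
```

```bash
python3 - <<'E'
import cv2,numpy as np
a=cv2.imread('pics/top0.png')[80:320,160:500]; b=cv2.imread('pics/scene0.png')[110:310,120:500]
a=cv2.resize(a,(790,558),interpolation=cv2.INTER_CUBIC)
cv2.imwrite('pics/t1.png',a)
b=cv2.resize(b,(798,420),interpolation=cv2.INTER_CUBIC);cv2.imwrite('pics/s1.png',b)
E
```

```text
(no output)
```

View pics/t1.png

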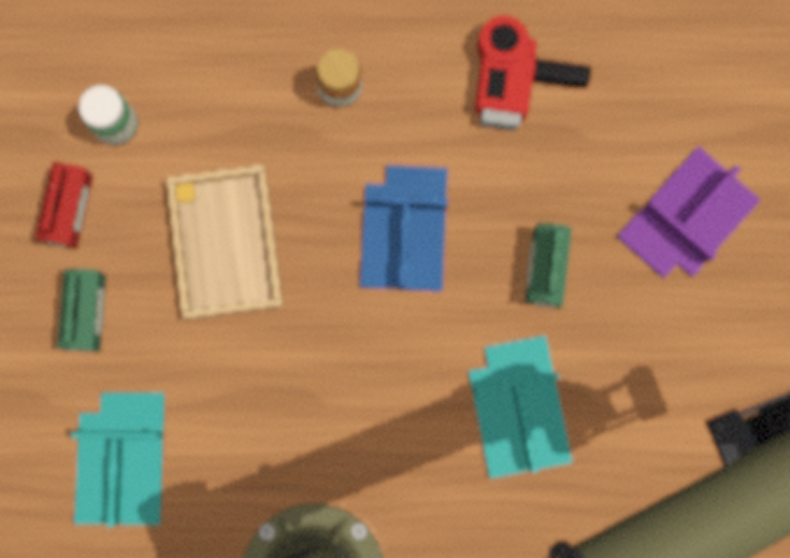

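View pics/s1.png

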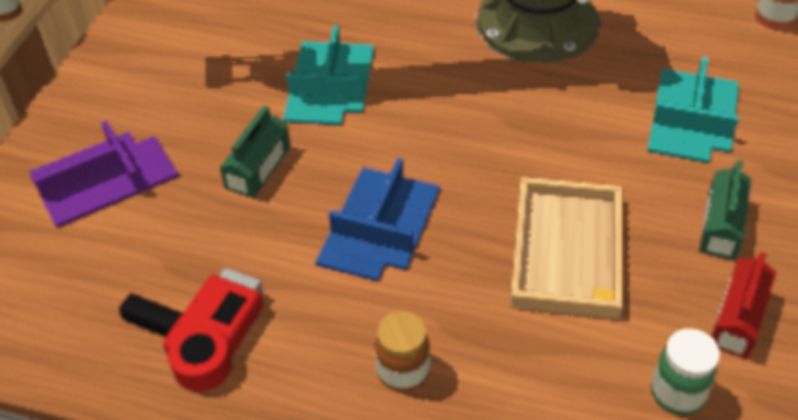

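The top view shows the crate (key block at upper left), the blue divider with its notch also at upper left, and the two greens and the red. The jars and gun sit further out, and the decoys are purple and turquoise. Next I fit silhouettes in both views.

```bash
cat >> h.py <<'E'
from scipy.optimize import minimize
from scipy.spatial.transform import Rotation as Ro
def box(x0,x1,y0,y1,z0,z1): return np.array([[x,y,z] for x in(x0,x1) for y in(y0,y1) for z in(z0,z1)],float)/1000
CART=[np.vstack([box(-62,62,-27,27,0,50),box(-62,62,-5,5,64,64)]),box(-50,50,-5,5,60,94)]
DIV=[box(-100,68,-65,65,0,8),box(68,100,-65,33,0,8),box(-100,30,-5,5,8,50),box(30,40,-65,65,8,50)]
CRATE=[box(-112,112,-77,77,0,32)]
MOD=dict(carton=CART,divider=DIV,crate=CRATE)
def cam_T(p,obs=None):
    if 'camera_from_world' in p: return p['camera_from_world']
    T=np.eye(4); T[:3,:3]=Ro.from_euler('xyz',obs['tool_rot'],degrees=True).as_matrix(); T[:3,3]=obs['tool_pos']
    return np.linalg.inv(T@p['mount'])
def proj(p,T,X):
    c=X@T[:3,:3].T+T[:3,3]; s=c[:,:2]/c[:,2:]; s=s*(1+p['k1']*(s**2).sum(1,keepdims=True))
    return s@p['camera_matrix'][:2,:2].T+p['camera_matrix'][:2,2]
def pts(hull,pose,z=0):
    c,s=np.cos(pose[2]),np.sin(pose[2]); return hull@np.array([[c,-s,0],[s,c,0],[0,0,1]]).T+[pose[0],pose[1],z]
def sil(p,T,model,pose,z=0,S=4):
    m=np.zeros((400*S,640*S),np.uint8)
    for h in model:
        q=(proj(p,T,pts(h,pose,z))+.5)*S-.5
        cv2.fillConvexPoly(m,np.round(cv2.convexHull(q.astype(np.float32))*16).astype(np.int32),255,shift=4)
    return cv2.resize(m,(640,400),interpolation=cv2.INTER_AREA)/255.
def fit(views,model,pose0,z=0,scale=(.02,.02,.15)):
    # views: list of (p,T,mask)
    def cost(v):
        return sum(np.abs(sil(p,T,model,v,z)-m).sum()/max(m.sum(),1) for p,T,m in views)
    best=None
    pose0=np.array(pose0,float)
    for k in range(2):
        s=np.vstack([pose0]+[pose0+np.eye(3)[i]*scale[i]/(1+3*k) for i in range(3)])
        r=minimize(cost,pose0,method='Nelder-Mead',options=dict(initial_simplex=s,xatol=2e-4,fatol=1e-4,maxiter=120)); pose0=r.x
    return r.x,r.fun
def ground(p,T,uv,z=0.):
    f=lambda v: proj(p,T,np.array([[v[0],v[1],z]]))[0]-uv
    from scipy.optimize import fsolve
    return fsolve(f,[.55,0])
E
cat > a.py <<'E'
from h import *
P={n:shot(n) for n in('top','scene')}
def masks(t):
    return {n:[r['region'].astype(float) for r in env.regions_of(P[n],t) if r['conf']>.4] for n in P}
cen=lambda m:np.array([m.nonzero()[1].mean(),m.nonzero()[0].mean()])
for t,mod,zc in[('crate','crate',.016),('divider','divider',.01),('carton_green_a','carton',.04),('carton_red','carton',.04)]:
    M=masks(t)
    for m in M['top']:
        p=P['top'];T=p['camera_from_world'];g=ground(p,T,cen(m),zc)
        u=proj(P['scene'],P['scene']['camera_from_world'],np.array([[*g,zc]]))[0]
        c=[(np.linalg.norm(cen(k)-u),i) for i,k in enumerate(M['scene'])]
        d,i=min(c)
        rgb=p['image'][m>0].mean(0).round()
        if t=='divider' and not(rgb[2]>1.5*rgb[1]and rgb[2]>1.5*rgb[0]):continue
        best=[fit([(q,q['camera_from_world'],mm) for q,mm in((p,m),(P['scene'],M['scene'][i]))],MOD[mod],[*g,y]) for y in((-.3,.0,.3) if t!='carton' else(-.4,0,.4))]
        best.sort(key=lambda b:b[1])
        print(t,'px dist',round(d,1),rgb,best[0][0].round(4),np.degrees(best[0][0][2]).round(1),'cost',[round(b[1],3) for b in best])
for t in('honey_jar','pickle_jar','price_gun'):
    for m in masks(t)['scene']: print(t,ground(P['scene'],P['scene']['camera_from_world'],cen(m),.04).round(3))
E
python3 a.py
```

```text
crate px dist 1.0 [215. 182. 138.] [0.5133 0.1398 0.1285] 7.4 cost [np.float64(0.085), np.float64(0.085), np.float64(0.086)]
carton_green_a px dist 1.5 [ 88. 117.  88.] [ 0.4068  0.3575 -0.042 ] -2.4 cost [np.float64(0.219), np.float64(0.219), np.float64(0.221)]
carton_green_a px dist 1.8 [ 79. 103.  77.] [ 0.4729 -0.3663 -0.1248] -7.1 cost [np.float64(0.136), np.float64(0.136), np.float64(0.136)]
carton_green_a px dist 75.1 [214. 182. 137.] [0.4713 0.1041 0.0811] 4.6 cost [np.float64(2.726), np.float64(2.727), np.float64(2.727)]
carton_red px dist 2.1 [163.  64.  54.] [ 0.5702  0.391  -0.1914] -11.0 cost [np.float64(0.263), np.float64(0.264), np.float64(0.265)]
honey_jar [ 0.767 -0.041]
pickle_jar [0.701 0.322]
price_gun [ 0.8   -0.316]
price_gun [0.413 0.356]
```

```bash
cat > b.py <<'E'
from h import *
P={n:shot(n) for n in('top','scene')}
V=[]
for n,p in P.items():
    hsv=cv2.cvtColor(p['image'],cv2.COLOR_RGB2HSV)
    b=[]
    for r in env.regions_of(p,'divider'):
        m=r['region']; h=np.median(hsv[m][:,0]); b.append((abs(h-108),h,m))
    b.sort(key=lambda t:t[0]); print(n,[x[1] for x in b]); V.append((p,p['camera_from_world'],b[0][2].astype(float)))
g=ground(V[0][0],V[0][1],np.array([V[0][2].nonzero()[1].mean(),V[0][2].nonzero()[0].mean()]),.01)
print(fit(V,DIV,[*g,0]))
p=env.read_camera('wrist');print(p['mount'].round(4).tolist(),p['camera_matrix'].tolist(),p['k1'])
E
python3 b.py
```

```text
top [np.float64(87.0), np.float64(87.0), np.float64(144.0)]
scene [np.float64(108.0), np.float64(87.0), np.float64(87.0), np.float64(142.0)]
(array([ 0.25752033, -0.3175994 ,  0.17937734]), np.float64(1.7036392153884412))
[[-0.0001, -0.96, -0.2801, 0.0763], [1.0, -0.0002, 0.0003, -0.0014], [-0.0003, -0.2801, 0.96, -0.162], [0.0, 0.0, 0.0, 1.0]] [[334.2059976616033, 0.0, 320.88501420569185], [0.0, 334.2059976616033, 197.82600779368565], [0.0, 0.0, 1.0]] -0.03643074223531907
```

```bash
cat >> h.py <<'E'
def cmask(p,lo,hi,s=110,v=30):
    h=cv2.cvtColor(p['image'],cv2.COLOR_RGB2HSV)
    m=((h[...,0]>=lo)&(h[...,0]<=hi)&(h[...,1]>s)&(h[...,2]>v)).astype(np.uint8)
    n,l,st,_=cv2.connectedComponentsWithStats(cv2.morphologyEx(m,cv2.MORPH_CLOSE,np.ones((3,3),np.uint8)))
    k=1+np.argmax(st[1:,4]); return (l==k).astype(float)
E
python3 - <<'E'
from h import *
V=[]
for n in('top','scene'):
    p=shot(n); m=cmask(p,100,122); print(m.sum(),cv2.boundingRect(m.astype(np.uint8)));V.append((p,p['camera_from_world'],m))
for v in V[:1],V[1:],V: print(fit(v,DIV,[.54,-.12,0]))
E
```

```text
1597.0 (316, 153, 35, 51)
1880.0 (271, 187, 58, 56)
(array([ 0.54400829, -0.14267611, -0.05307151]), np.float64(0.14711898535243778))
(array([ 0.53529579, -0.14328443, -0.04144981]), np.float64(0.09916145181476846))
(array([ 0.53608632, -0.14239962, -0.04088418]), np.float64(0.2501460119346637))
```

Request:
apply_moves:
  targets:
    - [[40,60,-5],[0,0,-0.05]]
    - [[80,120,-10],[0,0,-0.1]]
    - [[120,180,-20],[0,0,-0.17]]
    - [[150,225,-20],[0,0,-0.2]]
    - [[180,270,-20],[0,0,-0.25]]
    - [[210,315,-20],[0,0,-0.3]]
    - [[235,360,-20],[0,0,-0.35]]
    - [[260,400,-20],[0,0,-0.4]]
  hand: 50

```text
time_s: 2.75
tool_pos: [0.4516, -0.2715, 0.2035]
tool_rot: [180.0, -0.0, -2.1]
force: [1.4, -0.4, 0.7]
grip_width: 0.0507
```

Request:
apply_moves:
  targets:
    - [[25,40,0],[0,0,0]]
    - [[44,65,0],[0,0,0]]
    - [[44,65,0],[0,0,0]]
    - [[44,65,0],[0,0,0]]

```text
time_s: 3.15
tool_pos: [0.4949, -0.2079, 0.2032]
tool_rot: [180.0, 0.0, -1.9]
force: [0.3, -0.8, -0.2]
grip_width: 0.0501
```

```bash
cat > w.py <<'E'
from h import *
import sys
o=env.get_obs();p=shot('wrist','w_%s.png'%sys.argv[1]);T=cam_T(p,o)
print(o['time_s'],o['tool_pos'].round(4),o['tool_rot'].round(2),o['force'].round(1))
m=cmask(p,100,122)
x,c=fit([(p,T,m)],DIV,[.536,-.142,-.04]);print('div',x.round(4),np.degrees(x[2]),c)
for r in env.regions_of(p,'crate')[:1]:
    m=r['region'].astype(float);print(r['conf'],r['rect'])
    x,c=fit([(p,T,m)],CRATE,[.513,.14,.128]);print('crate',x.round(4),np.degrees(x[2]),c)
E
python3 w.py 1
```

```text
3.15 [ 0.4949 -0.2079  0.2032] [ 1.7997e+02  1.0000e-02 -1.9100e+00] [ 0.3 -0.8 -0.2]
div [ 0.5382 -0.1422 -0.0573] -3.281502714818957 0.029289535369783428
0.74 [0.0, 46.1, 111.5, 261.8]
crate [0.5151 0.1427 0.1276] 7.309635663559748 0.10172164851173511
```

View pics/w_1.png

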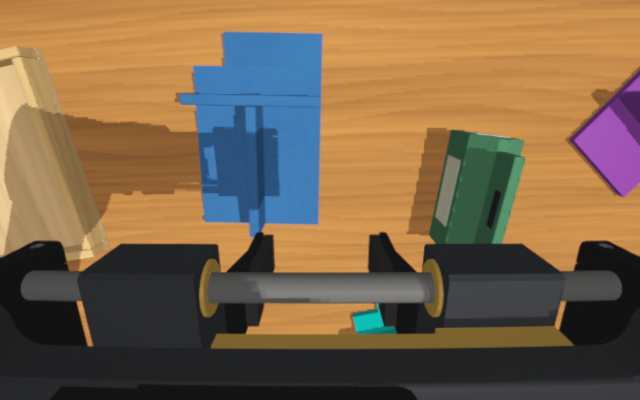

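The divider is clear at pixels (180–322, 32–235), notch at upper left, and the fit is tight (cost 0.03): (0.538, −0.142), yaw −3.3°. Grasping now.

Request:
apply_moves:
  targets:
    - [[22,33,-20],[0,0,-0.024]]
    - [[43,65,-50],[0,0,-0.024]]
    - [[43,65,-95],[0,0,-0.024]]
    - [[43,65,-130],[0,0,-0.024]]
    - [[43,65,-160],[0,0,-0.024]]
    - [[43,65,-181],[0,0,-0.024]]
    - [[43,65,-181],[0,0,-0.024]]
    - [[43,65,-181],[0,0,-0.024]]

```text
time_s: 4.05
tool_pos: [0.5375, -0.1447, 0.0225]
tool_rot: [180.0, 0.0, -3.5]
force: [0.4, 0.4, 0.8]
grip_width: 0.05
```

Request:
apply_moves:
  targets:
    - [[0,0,0],[0,0,0]]
    - [[0,0,0],[0,0,0]]
    - [[0,0,0],[0,0,0]]
    - [[0,0,0],[0,0,0]]
    - [[0,0,0],[0,0,0]]
    - [[0,0,0],[0,0,0]]
  hand: 5
  squeeze: 35

```text
time_s: 4.65
tool_pos: [0.5378, -0.1433, 0.0223]
tool_rot: [180.0, -0.0, -3.4]
force: [-0.7, 3.3, 1.7]
grip_width: 0.0105
```

Request:
apply_moves:
  targets:
    - [[0,0,10],[0,0,0]]
    - [[0,0,30],[0,0,0]]
    - [[0,0,60],[0,0,0]]
    - [[0,0,90],[0,0,0]]
    - [[0,0,110],[0,0,0]]
    - [[0,0,110],[0,0,0]]

```text
time_s: 5.25
tool_pos: [0.5399, -0.1437, 0.1357]
tool_rot: [179.9, -0.3, -3.4]
force: [0.2, -0.1, -1.4]
grip_width: 0.0096
```

Request:
apply_moves:
  targets:
    - [[-15,15,30],[0,0,0.05]]
    - [[-40,35,60],[0,0,0.1]]
    - [[-60,55,85],[0,0,0.15]]
    - [[-70,65,100],[0,0,0.187]]
    - [[-70,65,100],[0,0,0.187]]
    - [[-70,65,100],[0,0,0.187]]
    - [[-70,65,100],[0,0,0.187]]

```text
time_s: 5.95
tool_pos: [0.4672, -0.0791, 0.2304]
tool_rot: [-179.9, 0.1, 7.2]
force: [-0.6, -0.3, -3.5]
grip_width: 0.0098
```

```bash
cat > w2.py <<'E'
from h import *
import sys
o=env.get_obs();p=shot('wrist','w_%s.png'%sys.argv[1]);T=cam_T(p,o)
print(o['time_s'],o['tool_pos'].round(4),o['tool_rot'].round(2),o['force'].round(1))
for r in env.regions_of(p,'crate')[:1]:
    m=r['region'].astype(float);print(r['conf'],r['rect'])
    x,c=fit([(p,T,m)],CRATE,[.513,.14,.128]);print('crate',x.round(4),np.degrees(x[2]),c)
    im=p['image'][...,::-1].copy()
    for z in(.032,):
        for a,b in((112,77),(102,67)):
            q=proj(p,T,pts(np.array([[-a,-b,0],[a,-b,0],[a,b,0],[-a,b,0]])/1000,x,z)); cv2.polylines(im,[np.round(q*16).astype(np.int32)],True,(0,0,255),1,shift=4)
    q=proj(p,T,pts(np.array([[-102,-67,0],[102,-67,0],[102,67,0],[-102,67,0]])/1000,x,.008)); cv2.polylines(im,[np.round(q*16).astype(np.int32)],True,(255,0,0),1,shift=4)
    cv2.imwrite('pics/w_%s.png'%sys.argv[1],im)
# held divider: pose relative to TCP
m=cmask(p,100,122); ty=np.radians(o['tool_rot'][2])
x,c=fit([(p,T,m)],DIV,[o['tool_pos'][0],o['tool_pos'][1],ty],z=o['tool_pos'][2]-.0223)
c2,s2=np.cos(ty),np.sin(ty); d=x[:2]-o['tool_pos'][:2]
print('div',x.round(4),'in tool mm',(np.array([c2*d[0]+s2*d[1],-s2*d[0]+c2*d[1]])*1000).round(1),'dyaw',np.degrees(x[2]-ty).round(2),c)
E
python3 w2.py 2
```

```text
5.95 [ 0.4672 -0.0791  0.2304] [-1.7995e+02  1.4000e-01  7.2400e+00] [-0.6 -0.3 -3.5]
0.84 [30.2, 2.5, 204.3, 207.6]
crate [0.5154 0.1417 0.1313] 7.52379915763621 0.06661193334368828
div [ 0.4682 -0.0776  0.1287] in tool mm [1.2 1.3] dyaw 0.14 0.6212090745792935
```

View pics/w_2.png

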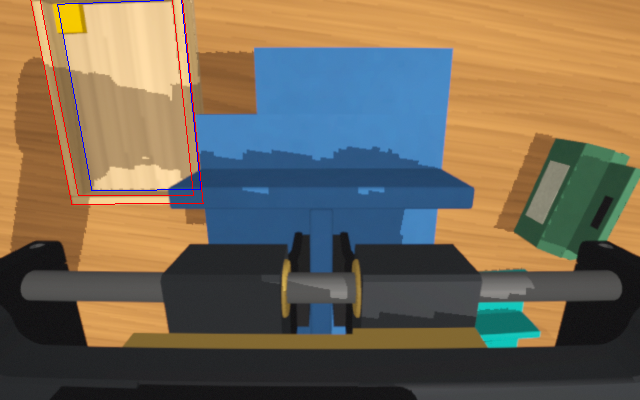

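```bash
cat >> h.py <<'E'
def fitroi(p,T,m,model,pose0,roi,z=0,scale=(.006,.006,.04)):
    cost=lambda v:(np.abs(sil(p,T,model,v,z)-m)*roi).sum()/max((m*roi).sum(),1)
    x=np.array(pose0,float)
    for k in(1,.3):
        s=np.vstack([x]+[x+np.eye(3)[i]*scale[i]*k for i in range(3)])
        r=minimize(cost,x,method='Nelder-Mead',options=dict(initial_simplex=s,xatol=1e-4,fatol=1e-5,maxiter=150));x=r.x
    return x,r.fun
def intool(o,x):
    ty=np.radians(o['tool_rot'][2]);c,s=np.cos(ty),np.sin(ty);d=x[:2]-o['tool_pos'][:2]
    return (np.array([c*d[0]+s*d[1],-s*d[0]+c*d[1]])*1000).round(1),(np.degrees(x[2])-o['tool_rot'][2]).round(2)
E
python3 - <<'E'
from h import *
o=env.get_obs();p=shot('wrist');T=cam_T(p,o)
b=cmask(p,100,122)
roi=np.zeros((400,640));roi[:228]=1
R=np.radians(o['tool_rot'][2])
for dz in(.0223,.0203,.0243):
    x,c=fitroi(p,T,b,DIV,[*o['tool_pos'][:2],R],roi,z=o['tool_pos'][2]-dz);print(x.round(4),c,intool(o,x))
m=env.regions_of(p,'crate')[0]['region'].astype(float)
roi=np.zeros((400,640));roi[:225,:250]=1;roi*=1-cv2.dilate(b,np.ones((5,5)))
print(fitroi(p,T,m,CRATE,[.5154,.1417,.13],roi))
E
```

```text
[ 0.4683 -0.0776  0.1284] 0.018528673503525897 (array([1.2, 1.1]), np.float64(0.11))
[ 0.4681 -0.0773  0.1268] 0.032130341413087966 (array([1. , 1.5]), np.float64(0.01))
[ 0.4686 -0.0776  0.129 ] 0.011627707035535595 (array([1.4, 1.1]), np.float64(0.14))
(array([0.51515985, 0.14108432, 0.13930399]), np.float64(0.009236984554170253))
```

Request:
apply_moves:
  targets:
    - [[8,40,0],[0,0,0.006]]
    - [[18,85,0],[0,0,0.006]]
    - [[28,130,0],[0,0,0.006]]
    - [[37,175,-10],[0,0,0.006]]
    - [[45,208,-40],[0,0,0.006]]
    - [[47,219,-80],[0,0,0.006]]
    - [[47,219,-120],[0,0,0.006]]
    - [[47,219,-145],[0,0,0.006]]

```text
time_s: 6.95
tool_pos: [0.5129, 0.1408, 0.0836]
tool_rot: [-180.0, 0.3, 7.7]
force: [0.8, -0.8, -2.4]
grip_width: 0.0099
```

Request:
apply_moves:
  targets:
    - [[0,0,-15],[0,0,0]]
    - [[0,0,-20],[0,0,0]]
    - [[0,0,-20],[0,0,0]]
    - [[0,0,-20],[0,0,0]]

```text
time_s: 7.35
tool_pos: [0.516, 0.1409, 0.0686]
tool_rot: [-180.0, -0.1, 7.6]
force: [0.6, 0.5, -1.9]
grip_width: 0.01
```

```bash
cat > w3.py <<'E'
from h import *
import sys
o=env.get_obs();p=shot('wrist');T=cam_T(p,o)
print(o['time_s'],o['tool_pos'].round(4),o['tool_rot'].round(2),o['force'].round(1))
b=cmask(p,100,122); roi=np.zeros((400,640));roi[:228]=1
x,c=fitroi(p,T,b,DIV,[*o['tool_pos'][:2],np.radians(o['tool_rot'][2])],roi,z=o['tool_pos'][2]-.0223)
print('div',x.round(4),c,intool(o,x))
im=p['image'][...,::-1].copy()
y=[.5152,.1412,.134]
for a,bb,z in((112,77,.032),(102,67,.032)):
    q=proj(p,T,pts(np.array([[-a,-bb,0],[a,-bb,0],[a,bb,0],[-a,bb,0]])/1000,y,z)); cv2.polylines(im,[np.round(q*16).astype(np.int32)],True,(0,0,255),1,shift=4)
cv2.imwrite('pics/w_%s.png'%sys.argv[1],im)
E
python3 w3.py 3
```

```text
7.35 [0.516  0.1409 0.0686] [-1.80e+02 -1.40e-01  7.64e+00] [ 0.6  0.5 -1.9]
div [0.5168 0.1422 0.1353] 0.01669601972525537 (array([0.9, 1.2]), np.float64(0.11))
```

View pics/w_3.png

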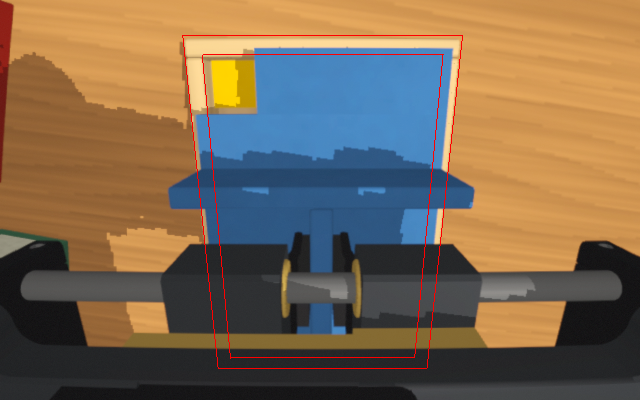

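The view from above shows the overlay matching the crate rim, with the key block at (235, 85) inside the notch. Applying a small shift and lowering.

Request:
apply_moves:
  targets:
    - [[-1.5,-1,0],[0,0,0]]
    - [[-1.5,-1,-5],[0,0,0]]
    - [[-1.5,-1,-11],[0,0,0]]
    - [[-1.5,-1,-17],[0,0,0]]
    - [[-1.5,-1,-23],[0,0,0]]
    - [[-1.5,-1,-28],[0,0,0]]
    - [[-1.5,-1,-32],[0,0,0]]
    - [[-1.5,-1,-32],[0,0,0]]

```text
time_s: 8.2
tool_pos: [0.5126, 0.1396, 0.0344]
tool_rot: [-180.0, 0.1, 7.7]
force: [-0.0, 0.1, -2.3]
grip_width: 0.0098
```

Request:
apply_moves:
  targets:
    - [[0,0,-2],[0,0,0]]
    - [[0,0,-4],[0,0,0]]
    - [[0,0,-6],[0,0,0]]
    - [[0,0,-6],[0,0,0]]
    - [[0,0,-6],[0,0,0]]

```text
time_s: 8.7
tool_pos: [0.5135, 0.1397, 0.0304]
tool_rot: [180.0, -0.0, 7.7]
force: [-2.0, -0.9, 5.8]
grip_width: 0.0096
```

```bash
python3 w3.py 4
```

```text
8.7 [0.5135 0.1397 0.0304] [ 1.7995e+02 -1.0000e-02  7.6600e+00] [-2.  -0.9  5.8]
div [0.5146 0.141  0.1374] 0.016323911237156305 (array([1.3, 1.1]), np.float64(0.21))
```

Contact at the expected seated height (TCP 0.0304). Releasing.

Request:
apply_moves:
  targets:
    - [[0,0,0],[0,0,0]]
    - [[0,0,0],[0,0,0]]
    - [[0,0,0],[0,0,0]]
    - [[0,0,15],[0,0,0]]
    - [[0,0,50],[0,0,0]]
    - [[0,0,95],[0,0,0]]
    - [[0,0,140],[0,0,0]]
    - [[0,0,180],[0,0,0]]
  hand: 45

```text
time_s: 9.55
tool_pos: [0.5134, 0.1402, 0.2127]
tool_rot: [180.0, -0.1, 7.7]
force: [-0.2, -0.8, 0.0]
grip_width: 0.0448
```

Request:
apply_moves:
  targets:
    - [[-30,-30,0],[0,0,0]]
    - [[-45,0,0],[0,0,0]]
    - [[-45,0,0],[0,0,0]]
    - [[-45,0,0],[0,0,0]]

```text
time_s: 9.95
tool_pos: [0.4682, 0.1405, 0.2103]
tool_rot: [180.0, -0.1, 7.8]
force: [0.7, -0.1, -0.0]
grip_width: 0.0452
```

```bash
cat > w5.py <<'E'
from h import *
o=env.get_obs();p=shot('wrist','w_5.png');T=cam_T(p,o)
print(o['time_s'],o['tool_pos'].round(4),o['tool_rot'].round(2))
b=cmask(p,100,122); roi=np.zeros((400,640));roi[:240]=1
for z in(.008,.011):
  x,c=fitroi(p,T,b,DIV,[.5146,.141,.137],roi,z=z);print('div',z,x.round(4),np.degrees(x[2]).round(2),c)
m=env.regions_of(p,'crate')[0]['region'].astype(float); m=np.maximum(m,b)
x,c=fitroi(p,T,m,CRATE+[h+[0,0,.008] for h in DIV],[.5146,.141,.137],roi);print('crate',x.round(4),np.degrees(x[2]).round(2),c)
E
python3 w5.py
```

```text
9.95 [0.4682 0.1405 0.2103] [ 1.7995e+02 -1.1000e-01  7.7900e+00]
div 0.008 [0.5143 0.1407 0.1345] 7.71 0.02305625302850095
div 0.011 [0.5136 0.1405 0.1352] 7.75 0.03882890189686729
crate [0.5135 0.1416 0.1327] 7.6 0.03061761016593665
```

View pics/w_5.png

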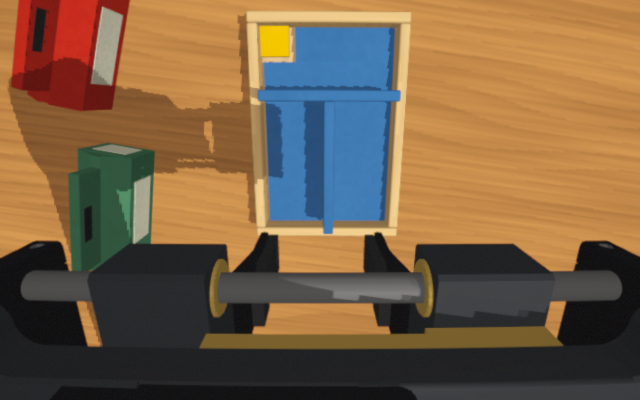

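Request:
apply_moves:
  targets:
    - [[-15,40,0],[0,0,-0.05]]
    - [[-30,80,0],[0,0,-0.1]]
    - [[-50,120,0],[0,0,-0.15]]
    - [[-70,155,0],[0,0,-0.175]]
    - [[-85,190,0],[0,0,-0.175]]
    - [[-100,215,0],[0,0,-0.175]]
    - [[-100,215,0],[0,0,-0.175]]
    - [[-100,215,0],[0,0,-0.175]]
  hand: 60

```text
time_s: 10.85
tool_pos: [0.3684, 0.3548, 0.209]
tool_rot: [180.0, 0.0, -2.3]
force: [0.7, -0.4, 0.0]
grip_width: 0.0599
```

```bash
cat > g.py <<'E'
from h import *
import sys
kind,x0,y0,yaw=sys.argv[1],*map(float,sys.argv[2:5])
o=env.get_obs();p=shot('wrist','g_%s.png'%sys.argv[5]);T=cam_T(p,o)
print(o['time_s'],o['tool_pos'].round(4),o['tool_rot'].round(2),'q7',o['qpos'][6].round(1))
roi=np.zeros((400,640));roi[:236]=1
u=proj(p,T,np.array([[x0,y0,.05]]))[0];print('expect px',u)
rs=[r for r in env.regions_of(p,kind)]
print([(round(r['conf'],2),r['rect']) for r in rs])
r=min(rs,key=lambda r:np.hypot((r['rect'][0]+r['rect'][2])/2-u[0],(r['rect'][1]+r['rect'][3])/2-u[1]))
m=r['region'].astype(float)
for mm in(m,):
  x,c=fitroi(p,T,mm,CART,[x0,y0,np.radians(yaw)],roi,scale=(.02,.02,.15));print(x.round(4),np.degrees(x[2]).round(2),'cost',round(c,3))
d=(x[:2]-o['tool_pos'][:2])*1000;print('delta mm',d.round(1),'z to .067',((.067-o['tool_pos'][2])*1000).round(1),'dyaw',(x[2]-np.radians(o['tool_rot'][2])).round(3))
E
python3 g.py carton_green_a .407 .3575 -2.4 a
```

```text
10.85 [0.3684 0.3548 0.209 ] [ 1.7999e+02  4.0000e-02 -2.2900e+00] q7 -143.0
expect px [317.37416889 141.08947504]
[(0.84, [283.5, 70.8, 344.5, 210.1])]
[ 0.4056  0.3599 -0.0477] -2.73 cost 0.022
delta mm [37.2  5.1] z to .067 -142.0 dyaw -0.008
```

Request:
apply_moves:
  targets:
    - [[20,4,-20],[0,0,-0.008]]
    - [[37,4,-45],[0,0,-0.008]]
    - [[37,4,-80],[0,0,-0.008]]
    - [[37,4,-115],[0,0,-0.008]]
    - [[37,4,-135],[0,0,-0.008]]
    - [[37,4,-142],[0,0,-0.008]]
    - [[37,4,-142],[0,0,-0.008]]
    - [[37,4,-142],[0,0,-0.008]]

```text
time_s: 11.75
tool_pos: [0.4064, 0.3588, 0.0683]
tool_rot: [-180.0, -0.1, -2.9]
force: [0.2, -0.7, 1.3]
grip_width: 0.0601
```

Request:
apply_moves:
  targets:
    - [[0,0,0],[0,0,0]]
    - [[0,0,0],[0,0,0]]
    - [[0,0,0],[0,0,0]]
    - [[0,0,0],[0,0,0]]
    - [[0,0,0],[0,0,0]]
    - [[0,0,0],[0,0,0]]
  hand: 5
  squeeze: 35

```text
time_s: 12.35
tool_pos: [0.4052, 0.3587, 0.0672]
tool_rot: [180.0, 0.0, -2.8]
force: [0.1, -0.1, -0.0]
grip_width: 0.0201
```

Request:
apply_moves:
  targets:
    - [[0,0,10],[0,0,0]]
    - [[0,0,30],[0,0,0]]
    - [[0,0,60],[0,0,0]]
    - [[0,0,85],[0,0,0]]
    - [[0,0,85],[0,0,0]]
    - [[0,0,85],[0,0,0]]

```text
time_s: 12.95
tool_pos: [0.405, 0.3583, 0.1518]
tool_rot: [180.0, 0.0, -2.8]
force: [-0.5, -0.3, -4.9]
grip_width: 0.0093
```

```bash
cat > hold.py <<'E'
from h import *
import sys
kind,zg,bx,by,dyaw=sys.argv[1],float(sys.argv[2]),*map(float,sys.argv[3:6])
C=np.array([.5141,.1410]);cy=np.radians(7.65)   # crate as the wrist camera sees it
o=env.get_obs();p=shot('wrist','hold_%s.png'%sys.argv[6]);T=cam_T(p,o)
print(o['time_s'],o['tool_pos'].round(4),o['tool_rot'].round(2),o['force'].round(1))
roi=np.zeros((400,640));roi[:228]=1
rs=env.regions_of(p,kind); print([(round(r['conf'],2),r['rect']) for r in rs])
u=np.array([320,180]);r=min(rs,key=lambda r:np.hypot((r['rect'][0]+r['rect'][2])/2-u[0],(r['rect'][1]+r['rect'][3])/2-u[1]))
x,c=fitroi(p,T,r['region'].astype(float),CART,[*o['tool_pos'][:2],np.radians(o['tool_rot'][2])],roi,z=o['tool_pos'][2]-zg)
print('carton',x.round(4),np.degrees(x[2]).round(2),'cost',round(c,3),'in tool',intool(o,x))
R=np.array([[np.cos(cy),-np.sin(cy)],[np.sin(cy),np.cos(cy)]])
g=C+R@[bx,by]; gy=cy+np.radians(dyaw)
# tool target: keep carton-in-tool offset
d,a=intool(o,x); ty=gy-np.radians(a); Rt=np.array([[np.cos(ty),-np.sin(ty)],[np.sin(ty),np.cos(ty)]])
t=g-Rt@d/1000
print('goal',g.round(4),'tool target',t.round(4),np.degrees(ty).round(2),'delta',((t-o['tool_pos'][:2])*1000).round(1),'turn',(ty-np.radians(o['tool_rot'][2])).round(3),'dz to seat',((zg+.016-o['tool_pos'][2])*1000).round(1))
E
python3 hold.py carton_green_a .067 -.036 .036 0 a
```

```text
12.95 [0.405  0.3583 0.1518] [179.96   0.    -2.82] [-0.5 -0.3 -4.9]
[]Traceback (most recent call last):
  File "hold.py", line 9, in <module>
    u=np.array([320,180]);r=min(rs,key=lambda r:np.hypot((r['rect'][0]+r['rect'][2])/2-u[0],(r['rect'][1]+r['rect'][3])/2-u[1]))
                            ~~~^^^^^^^^^^^^^^^^^^^^^^^^^^^^^^^^^^^^^^^^^^^^^^^^^^^^^^^^^^^^^^^^^^^^^^^^^^^^^^^^^^^^^^^^^^^^^^^^^
ValueError: min() iterable argument is empty
```

View pics/hold_a.png

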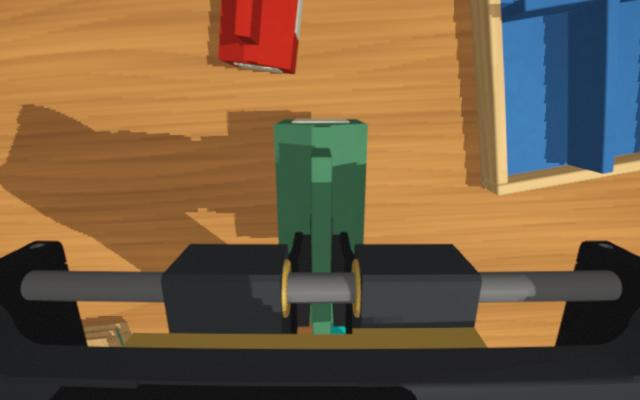

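Carton held at (275–367, 118–245). The detector missed it, so I'll use a colour mask and also fit the grip height.

```bash
python3 - <<'E'
s=open('hold.py').read()
a=s.index("rs=env");b=s.index("print('carton'")
new='''h=cv2.cvtColor(p['image'],cv2.COLOR_RGB2HSV)
lo,hi=((50,90) if 'green' in kind else (0,8))
m=((h[...,0]>=lo)&(h[...,0]<=hi)&(h[...,1]>(60 if 'green' in kind else 160))|((h[...,1]<60)&(h[...,2]>120)))
m[:,:220]=0;m[:,420:]=0;m[236:]=0
m=cv2.morphologyEx(m.astype(np.uint8),cv2.MORPH_OPEN,np.ones((3,3),np.uint8));n,l,st,_=cv2.connectedComponentsWithStats(m);k=1+np.argmax(st[1:,4]);m=(l==k)
hull=np.zeros((400,640),np.uint8);cv2.fillConvexPoly(hull,cv2.convexHull(np.argwhere(m)[:,::-1].astype(np.int32)),1);m=hull.astype(float);print('bbox',cv2.boundingRect(hull))
res=[]
for zz in np.arange(zg-.001,zg+.012,.002):
    x,c=fitroi(p,T,m,CART,[*o['tool_pos'][:2],np.radians(o['tool_rot'][2])],roi,z=o['tool_pos'][2]-zz,scale=(.004,.004,.03));res.append((c,zz,x))
print([(round(c,4),round(z,3)) for c,z,_ in res]); c,zg,x=min(res,key=lambda t:t[0])
'''
open('hold.py','w').write(s[:a]+new+s[b:])
E
python3 hold.py carton_green_a .067 -.036 .036 0 a
```

```text
13.05 [0.4043 0.3575 0.1505] [ 1.7987e+02  1.4000e-01 -2.8200e+00] [ 0.5 -0.5 -4.6]
bbox (274, 119, 93, 117)
[(np.float64(0.1076), np.float64(0.066)), (np.float64(0.0958), np.float64(0.068)), (np.float64(0.0843), np.float64(0.07)), (np.float64(0.0726), np.float64(0.072)), (np.float64(0.0614), np.float64(0.074)), (np.float64(0.0505), np.float64(0.076)), (np.float64(0.0396), np.float64(0.078))]
carton [ 0.4053  0.3587 -0.0593] -3.4 cost 0.04 in tool (array([1. , 1.2]), np.float64(-0.57))
goal [0.4736 0.1719] tool target [0.4728 0.1706] 8.22 delta [  68.5 -187. ] turn 0.193 dz to seat -56.5
```

```bash
python3 hold.py carton_green_a .078 -.036 .036 0 a
```

```text
13.1 [0.4043 0.3576 0.1504] [ 1.7988e+02  1.5000e-01 -2.8200e+00] [-0.3 -0.3 -4. ]
bbox (274, 119, 93, 117)
[(np.float64(0.0447), np.float64(0.077)), (np.float64(0.0341), np.float64(0.079)), (np.float64(0.024), np.float64(0.081)), (np.float64(0.0143), np.float64(0.083)), (np.float64(0.01), np.float64(0.085)), (np.float64(0.0142), np.float64(0.087)), (np.float64(0.0233), np.float64(0.089))]
carton [ 0.405   0.3589 -0.0473] -2.71 cost 0.01 in tool (array([0.7, 1.3]), np.float64(0.11))
goal [0.4736 0.1719] tool target [0.4731 0.1705] 7.54 delta [  68.8 -187.1] turn 0.181 dz to seat -49.4
```

The grip closed late, so only the fingertips hold the ridge (TCP 85 mm above the base). I'll set it down and regrasp properly.

Request:
apply_moves:
  targets:
    - [[0,0,-20],[0,0,0]]
    - [[0,0,-40],[0,0,0]]
    - [[0,0,-54],[0,0,0]]
    - [[0,0,-60],[0,0,0]]
    - [[0,0,-63],[0,0,0]]
    - [[0,0,-66],[0,0,0]]
    - [[0,0,-67],[0,0,0]]
    - [[0,0,-67],[0,0,0]]

```text
time_s: 13.95
tool_pos: [0.4055, 0.3589, 0.0856]
tool_rot: [-180.0, -0.0, -2.8]
force: [-0.6, 0.1, -3.8]
grip_width: 0.0096
```

Request:
apply_moves:
  targets:
    - [[0,0,0],[0,0,0]]
    - [[0,0,0],[0,0,0]]
    - [[0,0,0],[0,0,0]]
    - [[0,0,-5],[0,0,0]]
    - [[0,0,-12],[0,0,0]]
    - [[0,0,-17],[0,0,0]]
    - [[0,0,-17],[0,0,0]]
  hand: 25

```text
time_s: 14.65
tool_pos: [0.4046, 0.3581, 0.067]
tool_rot: [179.9, 0.1, -2.8]
force: [1.1, -0.6, 0.4]
grip_width: 0.025
```

Request:
apply_moves:
  targets:
    - [[0,0,0],[0,0,0]]
    - [[0,0,0],[0,0,0]]
    - [[0,0,0],[0,0,0]]
    - [[0,0,0],[0,0,0]]
    - [[0,0,0],[0,0,0]]
    - [[0,0,0],[0,0,0]]
    - [[0,0,0],[0,0,0]]
  hand: 5

```text
time_s: 15.35
tool_pos: [0.4053, 0.359, 0.0684]
tool_rot: [-180.0, -0.0, -2.8]
force: [-0.6, 1.6, 0.0]
grip_width: 0.0095
```

Request:
apply_moves:
  targets:
    - [[0,0,10],[0,0,0]]
    - [[0,0,30],[0,0,0]]
    - [[0,0,60],[0,0,0]]
    - [[0,0,85],[0,0,0]]
    - [[0,0,85],[0,0,0]]
    - [[0,0,85],[0,0,0]]

```text
time_s: 15.95
tool_pos: [0.4051, 0.358, 0.1528]
tool_rot: [179.9, 0.0, -2.8]
force: [-0.6, -0.3, -4.2]
grip_width: 0.0094
```

```bash
python3 hold.py carton_green_a .066 -.036 .036 0 a
```

```text
15.95 [0.4051 0.358  0.1528] [179.93   0.    -2.84] [-0.6 -0.3 -4.2]
bbox (271, 120, 101, 116)
[(np.float64(0.0307), np.float64(0.065)), (np.float64(0.0197), np.float64(0.067)), (np.float64(0.0101), np.float64(0.069)), (np.float64(0.0104), np.float64(0.071)), (np.float64(0.0193), np.float64(0.073)), (np.float64(0.0284), np.float64(0.075)), (np.float64(0.0384), np.float64(0.077))]
carton [ 0.4062  0.3591 -0.053 ] -3.04 cost 0.01 in tool (array([1. , 1.1]), np.float64(-0.2))
goal [0.4736 0.1719] tool target [0.4728 0.1707] 7.85 delta [  67.7 -187.3] turn 0.187 dz to seat -67.8
```

Request:
apply_moves:
  targets:
    - [[15,-40,0],[0,0,0.05]]
    - [[30,-85,0],[0,0,0.1]]
    - [[47,-130,0],[0,0,0.15]]
    - [[60,-165,0],[0,0,0.186]]
    - [[68,-187,0],[0,0,0.186]]
    - [[68,-187,0],[0,0,0.186]]
    - [[68,-187,0],[0,0,0.186]]
    - [[68,-187,-10],[0,0,0.186]]

```text
time_s: 16.8
tool_pos: [0.4732, 0.1732, 0.1431]
tool_rot: [-180.0, -0.1, 7.9]
force: [0.8, 1.1, -4.2]
grip_width: 0.0095
```

```bash
python3 hold.py carton_green_a .067 -.036 .036 0 a2
```

```text
16.8 [0.4732 0.1732 0.1431] [-1.7996e+02 -5.0000e-02  7.9400e+00] [ 0.8  1.1 -4.2]
bbox (271, 121, 101, 115)
[(np.float64(0.0185), np.float64(0.066)), (np.float64(0.0081), np.float64(0.068)), (np.float64(0.0059), np.float64(0.07)), (np.float64(0.0142), np.float64(0.072)), (np.float64(0.0243), np.float64(0.074)), (np.float64(0.0345), np.float64(0.076)), (np.float64(0.0446), np.float64(0.078))]
carton [0.474  0.1746 0.1376] 7.88 cost 0.006 in tool (array([1. , 1.3]), np.float64(-0.05))
goal [0.4736 0.1719] tool target [0.4728 0.1705] 7.7 delta [-0.3 -2.7] turn -0.004 dz to seat -57.1
```

View pics/hold_a2.png

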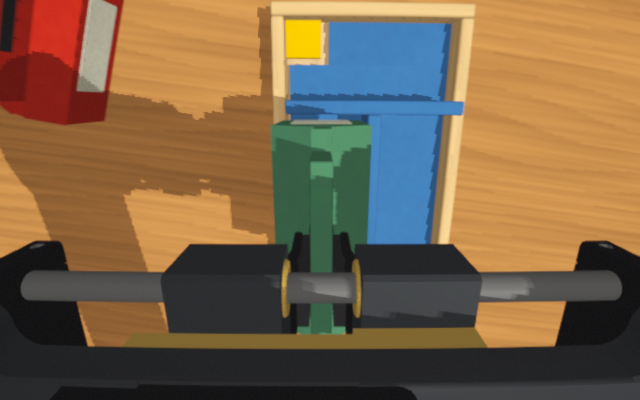

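Request:
apply_moves:
  targets:
    - [[0,-1,-8],[0,0,0]]
    - [[0,-1,-20],[0,0,0]]
    - [[0,-1,-32],[0,0,0]]
    - [[0,-1,-42],[0,0,0]]
    - [[0,-1,-50],[0,0,0]]
    - [[0,-1,-54],[0,0,0]]
    - [[0,-1,-54],[0,0,0]]
    - [[0,-1,-54],[0,0,0]]

```text
time_s: 17.65
tool_pos: [0.4735, 0.1709, 0.0895]
tool_rot: [-180.0, -0.0, 7.8]
force: [-0.1, -1.2, -4.0]
grip_width: 0.0096
```

Request:
apply_moves:
  targets:
    - [[0,0,-2],[0,0,0]]
    - [[0,0,-4],[0,0,0]]
    - [[0,0,-5],[0,0,0]]
    - [[0,0,-5],[0,0,0]]

```text
time_s: 18.05
tool_pos: [0.4733, 0.1707, 0.0845]
tool_rot: [180.0, -0.0, 7.8]
force: [-1.3, 0.1, -3.0]
grip_width: 0.0099
```

Request:
apply_moves:
  targets:
    - [[0,0,-1],[0,0,0]]
    - [[0,0,-1.5],[0,0,0]]
    - [[0,0,-1.5],[0,0,0]]

```text
time_s: 18.35
tool_pos: [0.4732, 0.1707, 0.0843]
tool_rot: [179.9, 0.0, 7.8]
force: [-6.7, -2.3, 10.2]
grip_width: 0.0096
```

Request:
apply_moves:
  targets:
    - [[0,0,0],[0,0,0]]
    - [[0,0,0],[0,0,0]]
    - [[0,0,0],[0,0,0]]
    - [[0,0,15],[0,0,0]]
    - [[0,0,45],[0,0,0]]
    - [[0,0,85],[0,0,0]]
    - [[0,0,120],[0,0,0]]
    - [[0,0,120],[0,0,0]]
  hand: 35

```text
time_s: 19.15
tool_pos: [0.4765, 0.1724, 0.2088]
tool_rot: [-180.0, -0.6, 7.9]
force: [0.4, -0.1, 0.8]
grip_width: 0.0349
```

Request:
apply_moves:
  targets:
    - [[0,-45,0],[0,0,-0.05]]
    - [[-10,-95,0],[0,0,-0.1]]
    - [[-15,-140,0],[0,0,-0.15]]
    - [[-20,-190,0],[0,0,-0.2]]
    - [[-25,-240,0],[0,0,-0.25]]
    - [[-30,-285,0],[0,0,-0.26]]
    - [[-35,-330,0],[0,0,-0.26]]
    - [[-40,-375,0],[0,0,-0.26]]
  hand: 35

```text
time_s: 19.95
tool_pos: [0.4327, -0.206, 0.2031]
tool_rot: [180.0, -0.0, -7.1]
force: [0.8, 0.5, 0.7]
grip_width: 0.0346
```

Request:
apply_moves:
  targets:
    - [[0,-50,0],[0,0,0]]
    - [[0,-100,0],[0,0,0]]
    - [[0,-150,0],[0,0,0]]
    - [[0,-160,0],[0,0,0]]
    - [[0,-160,0],[0,0,0]]
    - [[0,-160,0],[0,0,0]]

```text
time_s: 20.55
tool_pos: [0.4338, -0.3625, 0.2026]
tool_rot: [-179.9, 0.0, -7.0]
force: [-1.4, -0.2, 0.7]
grip_width: 0.0353
```

```bash
python3 g.py carton_green_a .4729 -.3663 -7.1 b
```

```text
20.55 [ 0.4338 -0.3625  0.2026] [-1.7991e+02  1.0000e-02 -6.9700e+00] q7 -62.1
expect px [320.98197625 141.01261468]
[(0.79, [289.5, 72.1, 350.5, 210.2])]
[ 0.4727 -0.3657 -0.1387] -7.95 cost 0.023
delta mm [39.  -3.2] z to .067 -135.6 dyaw -0.017
```

Request:
apply_moves:
  targets:
    - [[20,-2,-20],[0,0,-0.017]]
    - [[38,-4,-45],[0,0,-0.017]]
    - [[38,-4,-80],[0,0,-0.017]]
    - [[38,-4,-110],[0,0,-0.017]]
    - [[38,-4,-130],[0,0,-0.017]]
    - [[38,-4,-135],[0,0,-0.017]]
    - [[38,-4,-135],[0,0,-0.017]]
    - [[38,-4,-135],[0,0,-0.017]]

```text
time_s: 21.45
tool_pos: [0.4724, -0.3683, 0.0694]
tool_rot: [179.9, -0.1, -8.0]
force: [0.3, 0.6, 1.3]
grip_width: 0.0348
```

Request:
apply_moves:
  targets:
    - [[0,0,0],[0,0,0]]
    - [[0,0,0],[0,0,0]]
    - [[0,0,0],[0,0,0]]
    - [[0,0,0],[0,0,0]]
    - [[0,0,0],[0,0,0]]
    - [[0,0,0],[0,0,0]]
    - [[0,0,0],[0,0,0]]
    - [[0,0,0],[0,0,0]]
  hand: 5

```text
time_s: 22.25
tool_pos: [0.4714, -0.3678, 0.0678]
tool_rot: [-180.0, 0.0, -8.0]
force: [-0.4, 3.1, 2.1]
grip_width: 0.0096
```

Request:
apply_moves:
  targets:
    - [[0,0,10],[0,0,0]]
    - [[0,0,30],[0,0,0]]
    - [[0,0,60],[0,0,0]]
    - [[0,0,90],[0,0,0]]
    - [[0,0,120],[0,0,0]]
    - [[0,0,120],[0,0,0]]
    - [[0,0,120],[0,0,0]]

```text
time_s: 22.95
tool_pos: [0.4708, -0.3688, 0.1874]
tool_rot: [180.0, 0.0, -8.1]
force: [-0.1, 0.7, -4.5]
grip_width: 0.0099
```

```bash
python3 hold.py carton_green_a .066 -.036 -.036 0 b
```

```text
22.95 [ 0.4708 -0.3688  0.1874] [ 1.7995e+02  1.0000e-02 -8.0700e+00] [-0.1  0.7 -4.5]
bbox (271, 122, 100, 114)
[(np.float64(0.0248), np.float64(0.065)), (np.float64(0.0136), np.float64(0.067)), (np.float64(0.0065), np.float64(0.069)), (np.float64(0.0098), np.float64(0.071)), (np.float64(0.0193), np.float64(0.073)), (np.float64(0.0293), np.float64(0.075)), (np.float64(0.039), np.float64(0.077))]
carton [ 0.4709 -0.3677 -0.1411] -8.09 cost 0.007 in tool (array([-0.1,  1.1]), np.float64(-0.02))
goal [0.4832 0.1005] tool target [0.4835 0.0995] 7.67 delta [ 12.7 468.2] turn 0.275 dz to seat -102.4
```

Request:
apply_moves:
  targets:
    - [[2,45,0],[0,0,0.03]]
    - [[4,90,0],[0,0,0.07]]
    - [[5,140,0],[0,0,0.11]]
    - [[6,190,0],[0,0,0.15]]
    - [[8,240,0],[0,0,0.19]]
    - [[9,290,0],[0,0,0.23]]
    - [[10,335,0],[0,0,0.26]]
    - [[11,375,0],[0,0,0.275]]

```text
time_s: 23.8
tool_pos: [0.4805, 0.0091, 0.1857]
tool_rot: [-180.0, 0.2, 7.9]
force: [1.5, -0.4, -3.9]
grip_width: 0.0096
```

Request:
apply_moves:
  targets:
    - [[1,40,0],[0,0,0]]
    - [[2,70,0],[0,0,0]]
    - [[2,88,0],[0,0,0]]
    - [[2,93,-10],[0,0,0]]
    - [[2,93,-25],[0,0,0]]
    - [[2,93,-40],[0,0,0]]
    - [[2,93,-40],[0,0,0]]
    - [[2,93,-40],[0,0,0]]

```text
time_s: 24.6
tool_pos: [0.4834, 0.0984, 0.1464]
tool_rot: [180.0, 0.2, 7.6]
force: [-0.8, 0.9, -3.7]
grip_width: 0.0099
```

```bash
python3 hold.py carton_green_a .067 -.036 -.036 0 b2
```

```text
24.6 [0.4834 0.0984 0.1464] [1.80e+02 1.50e-01 7.65e+00] [-0.8  0.9 -3.7]
bbox (271, 120, 101, 116)
[(np.float64(0.021), np.float64(0.066)), (np.float64(0.0116), np.float64(0.068)), (np.float64(0.0125), np.float64(0.07)), (np.float64(0.0214), np.float64(0.072)), (np.float64(0.0307), np.float64(0.074)), (np.float64(0.0401), np.float64(0.076)), (np.float64(0.0495), np.float64(0.078))]
carton [0.4842 0.1    0.1292] 7.4 cost 0.012 in tool (array([1. , 1.5]), np.float64(-0.25))
goal [0.4832 0.1005] tool target [0.4824 0.0989] 7.9 delta [-1.   0.5] turn 0.004 dz to seat -62.4
```

View pics/hold_b2.png

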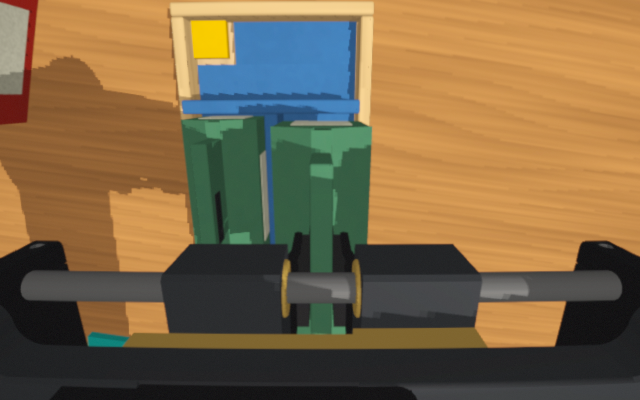

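The left green carton stands in its bay and the second one is over the right bay. Lowering.

Request:
apply_moves:
  targets:
    - [[-0.5,0.5,-8],[0,0,0]]
    - [[-0.5,0.5,-20],[0,0,0]]
    - [[-0.5,0.5,-32],[0,0,0]]
    - [[-0.5,0.5,-44],[0,0,0]]
    - [[-0.5,0.5,-52],[0,0,0]]
    - [[-0.5,0.5,-57],[0,0,0]]
    - [[-0.5,0.5,-57],[0,0,0]]
    - [[-0.5,0.5,-57],[0,0,0]]

```text
time_s: 25.45
tool_pos: [0.484, 0.1003, 0.0909]
tool_rot: [-180.0, -0.0, 7.7]
force: [0.6, 0.0, -3.6]
grip_width: 0.0097
```

Request:
apply_moves:
  targets:
    - [[0,0,-2],[0,0,0]]
    - [[0,0,-4],[0,0,0]]
    - [[0,0,-5],[0,0,0]]
    - [[0,0,-6],[0,0,0]]
    - [[0,0,-6],[0,0,0]]

```text
time_s: 25.95
tool_pos: [0.4836, 0.1002, 0.0846]
tool_rot: [180.0, 0.0, 7.7]
force: [0.0, 0.0, -4.3]
grip_width: 0.01
```

Request:
apply_moves:
  targets:
    - [[0,0,-1],[0,0,0]]
    - [[0,0,-2],[0,0,0]]
    - [[0,0,-2],[0,0,0]]

```text
time_s: 26.25
tool_pos: [0.484, 0.1003, 0.0837]
tool_rot: [180.0, -0.0, 7.7]
force: [-2.4, -1.4, 3.9]
grip_width: 0.0098
```

Request:
apply_moves:
  targets:
    - [[0,0,0],[0,0,0]]
    - [[0,0,0],[0,0,0]]
    - [[0,0,0],[0,0,0]]
    - [[0,0,15],[0,0,0]]
    - [[0,0,45],[0,0,0]]
    - [[0,0,85],[0,0,0]]
    - [[0,0,120],[0,0,0]]
    - [[0,0,120],[0,0,0]]
  hand: 35

```text
time_s: 27.05
tool_pos: [0.4872, 0.1013, 0.2089]
tool_rot: [179.9, -0.6, 7.7]
force: [0.2, -0.4, -0.5]
grip_width: 0.0347
```

Request:
apply_moves:
  targets:
    - [[5,40,0],[0,0,-0.05]]
    - [[10,85,0],[0,0,-0.1]]
    - [[16,130,0],[0,0,-0.15]]
    - [[22,175,0],[0,0,-0.2]]
    - [[27,220,0],[0,0,-0.25]]
    - [[31,260,0],[0,0,-0.3]]
    - [[36,295,0],[0,0,-0.326]]
    - [[36,295,0],[0,0,-0.326]]

```text
time_s: 27.85
tool_pos: [0.5168, 0.4016, 0.2023]
tool_rot: [-179.8, 0.2, -10.5]
force: [-0.3, 1.1, 1.3]
grip_width: 0.0354
```

Request:
apply_moves:
  targets:
    - [[0,0,0],[0,0,0]]
    - [[0,0,0],[0,0,0]]

```text
time_s: 28.05
tool_pos: [0.5202, 0.3937, 0.2026]
tool_rot: [179.9, -0.0, -11.0]
force: [-0.1, 0.3, -0.1]
grip_width: 0.0351
```

```bash
python3 g.py carton_red .5702 .391 -11 r
```

```text
28.05 [0.5202 0.3937 0.2026] [ 1.7992e+02 -2.0000e-02 -1.1030e+01] q7 -152.9
expect px [314.07096742 129.89633874]
[(0.88, [282.6, 58.0, 341.8, 198.5]), (0.63, [496.0, 115.5, 607.0, 257.6])]
[ 0.571   0.3934 -0.1771] -10.15 cost 0.023
delta mm [50.8 -0.3] z to .067 -135.6 dyaw 0.015
```

Joint 7 is close to its limit here, so I'll make the equivalent half-turn to yaw ≈170° before gripping.

Request:
apply_moves:
  targets:
    - [[5,0,0],[0,0,0.14]]
    - [[15,0,0],[0,0,0.28]]
    - [[25,0,0],[0,0,0.42]]
    - [[35,0,0],[0,0,0.56]]
    - [[45,-1,0],[0,0,0.7]]
    - [[49.5,-1.3,0],[0,0,0.84]]
    - [[49.5,-1.3,0],[0,0,0.98]]
    - [[49.5,-1.3,0],[0,0,1.12]]

```text
time_s: 28.95
tool_pos: [0.5703, 0.3919, 0.2029]
tool_rot: [179.9, 0.0, 53.4]
force: [-0.6, 0.3, -0.2]
grip_width: 0.0353
```

Request:
apply_moves:
  targets:
    - [[0,0,0],[0,0,0.14]]
    - [[0,0,0],[0,0,0.28]]
    - [[0,0,0],[0,0,0.42]]
    - [[0,0,0],[0,0,0.56]]
    - [[0,0,0],[0,0,0.7]]
    - [[0,0,0],[0,0,0.84]]
    - [[0,0,0],[0,0,0.98]]
    - [[0,0,0],[0,0,1.12]]

```text
time_s: 29.75
tool_pos: [0.5701, 0.392, 0.203]
tool_rot: [180.0, 0.1, 117.6]
force: [-0.2, 1.1, -0.6]
grip_width: 0.0351
```

Request:
apply_moves:
  targets:
    - [[0,0,0],[0,0,0.14]]
    - [[0,0,0],[0,0,0.28]]
    - [[0,0,0],[0,0,0.42]]
    - [[0,0,0],[0,0,0.56]]
    - [[0,0,0],[0,0,0.7]]
    - [[0,0,0],[0,0,0.84]]
    - [[0,0,0],[0,0,0.917]]
    - [[0,0,0],[0,0,0.917]]

```text
time_s: 30.55
tool_pos: [0.5701, 0.3922, 0.2028]
tool_rot: [-180.0, 0.0, 169.8]
force: [0.1, 0.0, -0.1]
grip_width: 0.0349
```

```bash
python3 g.py carton_red .5702 .391 -190.15 r2
```

```text
30.55 [0.5701 0.3922 0.2028] [-1.7996e+02  4.0000e-02  1.6982e+02] q7 17.5
expect px [318.94343798 184.47596464]
[(0.55, [292.3, 116.9, 349.5, 250.5])]
[ 0.5707  0.3926 -3.318 ] -190.11 cost 0.019
delta mm [0.6 0.4] z to .067 -135.8 dyaw -6.282
```

Request:
apply_moves:
  targets:
    - [[0.5,0.5,-20],[0,0,0]]
    - [[0.5,0.5,-55],[0,0,0]]
    - [[0.5,0.5,-90],[0,0,0]]
    - [[0.5,0.5,-115],[0,0,0]]
    - [[0.5,0.5,-130],[0,0,0]]
    - [[0.5,0.5,-135],[0,0,0]]
    - [[0.5,0.5,-135],[0,0,0]]
    - [[0.5,0.5,-135],[0,0,0]]

```text
time_s: 31.45
tool_pos: [0.5702, 0.3951, 0.0691]
tool_rot: [179.9, 0.1, 169.9]
force: [-0.6, 0.2, -0.2]
grip_width: 0.0355
```

Request:
apply_moves:
  targets:
    - [[0,0,0],[0,0,0]]
    - [[0,0,0],[0,0,0]]
    - [[0,0,0],[0,0,0]]
    - [[0,0,0],[0,0,0]]
    - [[0,0,0],[0,0,0]]
    - [[0,0,0],[0,0,0]]
    - [[0,0,0],[0,0,0]]
    - [[0,0,0],[0,0,0]]
  hand: 5

```text
time_s: 32.25
tool_pos: [0.5698, 0.3939, 0.0677]
tool_rot: [-179.9, 0.0, 169.9]
force: [-1.9, -3.5, 2.5]
grip_width: 0.0098
```

Request:
apply_moves:
  targets:
    - [[0,0,10],[0,0,0]]
    - [[0,0,30],[0,0,0]]
    - [[0,0,60],[0,0,0]]
    - [[0,0,95],[0,0,0]]
    - [[0,0,135],[0,0,0]]
    - [[0,0,135],[0,0,0]]
    - [[0,0,135],[0,0,0]]

```text
time_s: 32.95
tool_pos: [0.5696, 0.3955, 0.2044]
tool_rot: [179.9, 0.1, 170.0]
force: [-0.6, -0.8, -4.7]
grip_width: 0.0096
```

```bash
python3 hold.py carton_red .066 .071 0 90 r
```

```text
32.95 [0.5696 0.3955 0.2044] [1.7987e+02 1.0000e-01 1.6998e+02] [-0.6 -0.8 -4.7]
bbox (271, 128, 101, 108)
[(np.float64(0.0163), np.float64(0.065)), (np.float64(0.0067), np.float64(0.067)), (np.float64(0.0069), np.float64(0.069)), (np.float64(0.0161), np.float64(0.071)), (np.float64(0.0264), np.float64(0.073)), (np.float64(0.0367), np.float64(0.075)), (np.float64(0.0465), np.float64(0.077))]
carton [0.5715 0.396  2.9667] 169.98 cost 0.007 in tool (array([-1.8, -0.9]), np.float64(0.0))
goal [0.5845 0.1505] tool target [0.5833 0.1521] 97.65 delta [  13.8 -243.3] turn -1.262 dz to seat -121.4
```

Request:
apply_moves:
  targets:
    - [[2,-25,0],[0,0,-0.14]]
    - [[4,-55,0],[0,0,-0.28]]
    - [[5,-85,0],[0,0,-0.42]]
    - [[7,-120,0],[0,0,-0.56]]
    - [[9,-155,0],[0,0,-0.7]]
    - [[11,-190,0],[0,0,-0.84]]
    - [[13,-220,0],[0,0,-0.98]]
    - [[14,-244,0],[0,0,-1.12]]

```text
time_s: 33.8
tool_pos: [0.5831, 0.1469, 0.2005]
tool_rot: [-179.8, 0.0, 105.3]
force: [0.3, -1.0, -4.8]
grip_width: 0.0093
```

Request:
apply_moves:
  targets:
    - [[0,0,0],[0,0,-0.142]]
    - [[0,0,0],[0,0,-0.142]]
    - [[0,0,-20],[0,0,-0.142]]
    - [[0,0,-20],[0,0,-0.142]]
    - [[0,0,-20],[0,0,-0.142]]

```text
time_s: 34.3
tool_pos: [0.5828, 0.151, 0.1819]
tool_rot: [-179.9, -0.0, 97.8]
force: [-0.0, 0.8, -3.8]
grip_width: 0.0098
```

```bash
python3 hold.py carton_red .066 .071 0 90 r2
```

```text
34.3 [0.5828 0.151  0.1819] [-1.7988e+02 -2.0000e-02  9.7830e+01] [-0.   0.8 -3.8]
bbox (271, 128, 100, 108)
[(np.float64(0.0167), np.float64(0.065)), (np.float64(0.0106), np.float64(0.067)), (np.float64(0.0132), np.float64(0.069)), (np.float64(0.021), np.float64(0.071)), (np.float64(0.0303), np.float64(0.073)), (np.float64(0.0401), np.float64(0.075)), (np.float64(0.05), np.float64(0.077))]
carton [0.5821 0.1488 1.7126] 98.13 cost 0.011 in tool (array([-2.1,  0.9]), np.float64(0.3))
goal [0.5845 0.1505] tool target [0.5851 0.1526] 97.35 delta [2.3 1.6] turn -0.008 dz to seat -98.9
```

View pics/hold_r2.png

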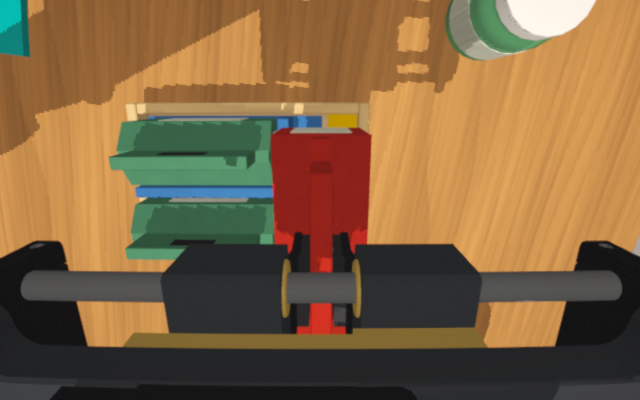

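The red carton is over the end bay, aligned with the crate (bar on its left, wall on its right). Lowering.

Request:
apply_moves:
  targets:
    - [[1.5,1,-15],[0,0,-0.004]]
    - [[1.5,1,-35],[0,0,-0.004]]
    - [[1.5,1,-55],[0,0,-0.004]]
    - [[1.5,1,-70],[0,0,-0.004]]
    - [[1.5,1,-82],[0,0,-0.004]]
    - [[1.5,1,-90],[0,0,-0.004]]
    - [[1.5,1,-92],[0,0,-0.004]]
    - [[1.5,1,-92],[0,0,-0.004]]

```text
time_s: 35.15
tool_pos: [0.5854, 0.1516, 0.0908]
tool_rot: [180.0, -0.0, 97.4]
force: [1.1, -0.1, -4.1]
grip_width: 0.0095
```

Request:
apply_moves:
  targets:
    - [[0,0,-2],[0,0,0]]
    - [[0,0,-4],[0,0,0]]
    - [[0,0,-5],[0,0,0]]
    - [[0,0,-6],[0,0,0]]
    - [[0,0,-6],[0,0,0]]

```text
time_s: 35.65
tool_pos: [0.5852, 0.1513, 0.0846]
tool_rot: [-180.0, 0.0, 97.4]
force: [-0.1, 1.3, -4.2]
grip_width: 0.01
```

Request:
apply_moves:
  targets:
    - [[0,0,-1],[0,0,0]]
    - [[0,0,-2],[0,0,0]]
    - [[0,0,-2],[0,0,0]]

```text
time_s: 35.95
tool_pos: [0.5854, 0.1513, 0.0836]
tool_rot: [180.0, 0.0, 97.4]
force: [-3.1, -2.2, 4.5]
grip_width: 0.0097
```

Request:
apply_moves:
  targets:
    - [[0,0,0],[0,0,0]]
    - [[0,0,0],[0,0,0]]
    - [[0,0,0],[0,0,0]]
    - [[0,0,15],[0,0,0]]
    - [[0,0,45],[0,0,0]]
    - [[0,0,85],[0,0,0]]
    - [[0,0,130],[0,0,0]]
    - [[0,0,170],[0,0,0]]
  hand: 35

```text
time_s: 36.75
tool_pos: [0.5853, 0.152, 0.256]
tool_rot: [179.9, -0.0, 97.4]
force: [-0.5, -0.2, 0.1]
grip_width: 0.0347
```

Request:
apply_moves:
  targets:
    - [[-20,-45,0],[0,0,0]]
    - [[-45,-90,0],[0,0,0]]
    - [[-50,-105,0],[0,0,0]]
    - [[-50,-105,0],[0,0,0]]
    - [[-50,-105,0],[0,0,0]]

```text
time_s: 37.25
tool_pos: [0.5355, 0.0468, 0.2536]
tool_rot: [179.9, 0.0, 97.4]
force: [0.2, 0.3, -0.2]
grip_width: 0.035
```

```bash
cat > fin.py <<'E'
from h import *
o=env.get_obs();p=shot('wrist','fin.png');T=cam_T(p,o)
print(o['time_s'],o['tool_pos'].round(4),o['tool_rot'].round(2),o['force'].round(1))
roi=np.zeros((400,640));roi[:236]=1
C=np.array([.5141,.141]);cy=np.radians(7.65);R=np.array([[np.cos(cy),-np.sin(cy)],[np.sin(cy),np.cos(cy)]])
for t,bays in(('carton_green_a',((-.036,.036,0),(-.036,-.036,0))),('carton_red',((.071,0,90),))):
  for r in env.regions_of(p,t):
    m=r['region'].astype(float);q=np.array([(r['rect'][0]+r['rect'][2])/2,(r['rect'][1]+r['rect'][3])/2])
    for b in bays:
      g=C+R@np.array(b[:2]);u=proj(p,T,np.array([[*g,.06]]))[0]
      if np.hypot(*(u-q))>40: continue
      x,c=fitroi(p,T,m,CART,[*g,cy+np.radians(b[2])],roi,z=.016)
      print(t,b,round(r['conf'],2),'off in crate mm',(R.T@(x[:2]-g)*1000).round(1),'dyaw',np.degrees(x[2]-cy).round(2)-b[2],'cost',round(c,3))
E
python3 fin.py
```

```text
37.25 [0.5355 0.0468 0.2536] [1.7991e+02 2.0000e-02 9.7360e+01] [ 0.2  0.3 -0.2]
carton_green_a (-0.036, -0.036, 0) 0.92 off in crate mm [1.6 0.8] dyaw -0.18 cost 0.029
carton_green_a (-0.036, 0.036, 0) 0.61 off in crate mm [0.9 0.2] dyaw 0.16 cost 0.017
carton_red (0.071, 0, 90) 0.96 off in crate mm [-0.1 -0.3] dyaw -0.18000000000000682 cost 0.023
```

View pics/fin.png

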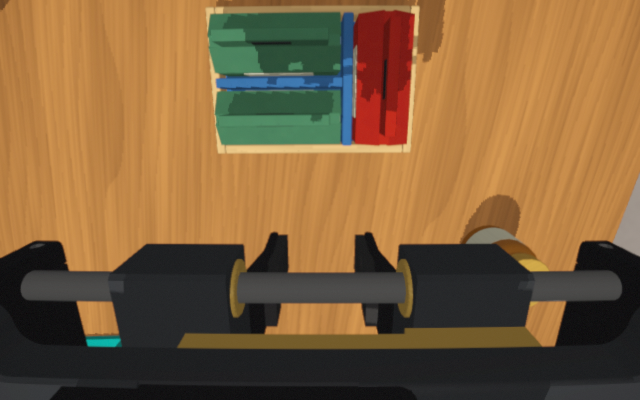

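All three cartons sit square in their bays at pixels (208–415, 10–148), within 2 mm and 0.2° of the bay centres, and the gripper is clear. Handing in.

```bash
python3 -c "
from cell import env
print(env.sign_off())"
```

```text
the job is handed in; nothing more can be done
None
```

The gift crate is made up and handed in, at about 37 s of the 72 s allowed. The hand-in reported no verdict, so the results below are from my own checks.

**What I did:**
- I seated the blue divider with its notch over the key block and let it go.
- I put the two green cartons in the twin bays, then the red carton across the end bay. Each was lowered until the wrist felt light contact before I opened the fingers.

**Last checks:**

| Item | Position | Angle |
|---|---|---|
| Divider | 1 mm or less from the crate's centre | about 0.1° off the crate |
| Green carton, right bay | 1.8 mm from bay centre | 0.2° off square |
| Green carton, left bay | 0.9 mm from bay centre | 0.2° off square |
| Red carton, end bay | 0.3 mm from bay centre | 0.2° off square |

- **Divider:** these figures are from just after I let it go, with contact at the expected seated height. I did not measure it again after the cartons went in, but the last picture shows its fence in place.
- **Robot:** the gripper ended clear of everything, with no force on the wrist.
- **Jars and price gun:** no move went near them, but I did not measure their positions again at the end.

**What went wrong or disagreed:**
- **First grip:** on the first green carton the fingers were still closing when I lifted, so only the tips held. I set it back down on the counter and regripped it.
- **Joint limit:** above the red carton the last joint was about 1° from its limit, so I made a half turn before gripping.
- **Position offset:** the wrist camera and arm positions differed by about 1–2 mm, well within the 10 mm allowed for the cartons.

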